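# Open the pineapple jam jar in the bracing stand

### The arm

A 7-joint arm with a two-finger parallel gripper is mounted at the origin on the work surface. World frame = base frame: x ahead of the robot, y to its left, z up, the work surface at z = 0. Lengths are in m, angles in rad, forces in N, time in s.
With the tool pointing down it reaches from about 0.425 to 0.875 m from the base axis. Payload 4.7 kg.
Tool frame: the origin (TCP) lies on the centre line of the jaws, within the pads' length; the fingertips stand ahead of it and the grasp point (between the pads) lies 2 mm behind it (nose_length is the z of the fingertips in the tool frame, in m); z points along the fingers, y is the line along which they close (so a half turn about z gives the same grasp; the last joint's range is limited). The gripper opens to 87 mm and grips with 3 to 60 N. Pads are 19 mm wide; open, the fingers measure 117 mm over their backs; the gripper's body (75 mm by 190 mm) begins 51 mm behind the grasp point.
Start: joints at [-1.246, 0.321, -0.07, 1.45, 0.023, 1.371, -0.057], TCP at [0.199, 0.619, 0.24] pointing down, gripper open.
Joint ranges: [-2.86, 2.86], [-0.3, 2.09], [-1.38, 1.24], [0.06, 2.45], [-1.56, 4.7], [0.09, 2.05], [-2.69, 2.69]. Speed limits (rad/s): [2.57, 2.57, 3.14, 3.14, 3.14, 3.14, 3.14].

### API

Orientations are given as a rotation vector (axis times angle).
In Python, from bench import * gives the robot as it stands.
- The arm moves only by the tool send_rows, never from a script. Its arguments are lists of equal length, an entry for each row: "xyz": the shift along the tool's x, y, z in mm, a list of three; "dr": the turn, a rotation vector about the tool's x, y, z in rad, a list of three. A call has exactly 10 rows; each row is the pose to reach, as a shift and turn from the pose commanded when the call began, along the tool's axes at that moment; what a row does not reach only later rows make up. A row lasts 1/12 s, in which the tool goes at most 41.7 mm and 7.16 degrees, less where a joint would pass 70% of its speed; a pose out of reach is approached as far as the arm can. A call with a gripper value outside its range is refused whole. "jaw" is the finger opening in mm, from 0 to 87, set as the call begins (left out, the last holds). The fingers move at their own pace and stop on an object; "grip_force" is the grip in N (left out, the last holds). Time passes only in rows, so rows that repeat a pose let the fingers close, or fill a call up. It gives the time, the measured TCP pose, the force, the opening and the grip force at its end, in the units of the state.
- get_state(): the state, without advancing time (a new reading comes with each control period).
- get_image(name): name is "scene" or "top"; returns the picture (480x640x3 uint8, red, green, blue); there is no depth.
- calibration(name): a dict with "vfov" (degrees; the focal length in pixels is half the picture's height over the tangent of half this angle, whatever the lens; pixels are square), "cx", "cy" (the principal point, pixels), "rvec" (rotation vector, rad) and "tvec" (3), from world to camera coordinates, as OpenCV has them. Camera axes: x right, y down, z forward; pixel columns grow to the right and rows downward; lengths in m; the calibration is good to about 2 mm. A picture is of the moment at which its call begins. calibration takes no time and is no camera call.
- close_job(): hands the job in; it is judged then, once.
The state is a dict: "time": time; "joint_positions": joint angles; "qd": joint speeds; "joint_torque": joint torques, N m; "position": TCP position; "tool_rot": TCP orientation; "ft_force": force on the tool from outside, world axes, zero at the start; "torque": the same for the moment, N m; "grip_width": opening from 0.0 (shut) to 1.0 (fully open); "grip_force": force on a finger pad.
Only numpy, scipy, OpenCV 4.12 (cv2) and the standard library are available. Lean on these libraries where they do the work, as an engineer would, in place of code of your own. Each camera call takes 0.05 s, during which the arm holds its last target. There are 200 camera calls.

### The job

Stand the closed square jam jar upright in the square well of the bracing stand, right down on its floor, so that it cannot spin. Then twist the tight blue cap anticlockwise (seen from above), stopping when its white pointer has come round from the red dot to about the green dot, where the thread lets go; lift the cap straight off and finish still holding it level in the gripper just above the open jar, a few centimetres clear of its mouth. Leave the jar in the stand and everything else on the table where it is.

Things in the scene. Friction and masses are not known exactly. Their poses are not given: they have to be found in the camera images.
- jar_mid (a point): Centre of the closed square glass jar, 55 mm above its underside, z up. Body 62 x 62 mm (sides along x and y), 78 mm high, yellow jam, about 0.4 kg; round neck, mouth 106 mm above the underside; 110 mm high with cap. Starts loose on the table, cap tight; may be carried by cap or body. Its shoulder has a red dot (tight) and a green dot (free) 75 degrees anticlockwise of it.
- cap_mid (a point): Centre of the round blue ribbed cap: 54 mm across, 29 mm high, 40 g, z up. On the tight jar its centre is 95.5 mm and its lower edge 81 mm above the jar's underside (3 mm above the shoulder). A white pointer runs across its top to the rim and down its side. The skirt reaches 25 mm down over the neck: the cap must rise more than that to clear the mouth.
- thread (a joint): Turn of the cap's thread, rad: 0 tight (pointer at red dot), growing anticlockwise seen from above; about 0.3 N m to turn. The cap does not rise as it turns and has a few degrees of play. Locked below about 0.9, free to lift from 1.05 to 1.55 (green dot 1.31), caught again further on; never turn beyond 1.85. Keeps its value once the cap is off.
- stand_floor (a point): Centre of the floor of the bracing stand, a grey steel block 93 x 93 mm fixed to the table, with a square well 69 x 69 mm (sides along its x and y axes). The well's floor is 6 mm above the table, its rim 36 mm above the table (30 mm deep well). The jar fits in any of its four quarter turns.
- slice0: Yellow ring-shaped fruit slice, 86 mm across, 14 mm thick, on the white board; leave alone. Origin under its centre.
- slice1: Another such slice; leave alone.
- slice2: Another such slice; leave alone.
- spatula: Spatula lying on the table, origin under its middle; leave alone.
- cup: Steel cup, 72 mm across and 75 mm high, origin under its centre; leave alone.
- bottle: Amber bottle with a yellow cap, 66 mm across, 160 mm high, origin under its centre; leave alone.
- pineapple: Whole pineapple standing upright, 104 mm across and 225 mm high, origin under its centre; leave alone.

How it is judged:
On the way, in this order (a step that is already met when the one before it is completed fails the run):
1. jar stands in the well, cap still tight (x of jar_mid in the frame of stand_floor between -0.008 and 0.008 m and y of jar_mid in the frame of stand_floor between -0.008 and 0.008 m and z of jar_mid in the frame of stand_floor below 0.059 m and angle between jar_mid's own z axis and vertical below 0.08 rad and value of joint thread below 0.6 rad), for 0.2 s.
2. cap turned free, jar still in the stand (x of jar_mid in the frame of stand_floor between -0.008 and 0.008 m and y of jar_mid in the frame of stand_floor between -0.008 and 0.008 m and z of jar_mid in the frame of stand_floor below 0.059 m and angle between jar_mid's own z axis and vertical below 0.08 rad and value of joint thread above 0.85 rad and z of cap_mid in the frame of jar_mid below 0.05 m), for 0.1 s.
At the end, for the whole second after the job is handed in: Jar upright (0.08 rad) in the well, within 8 mm of its centre and 4 mm of its floor; thread at 0.85 to 1.85 rad; the gripper holds the cap still, level within 0.3 rad, within 30 mm of the jar's axis, its lower edge 3 to 95 mm above the mouth, not touching the jar (x of jar_mid in the frame of stand_floor between -0.008 and 0.008 m and y of jar_mid in the frame of stand_floor between -0.008 and 0.008 m and z of jar_mid in the frame of stand_floor below 0.059 m and angle between jar_mid's own z axis and vertical below 0.08 rad and value of joint thread between 0.85 and 1.85 rad and z of cap_mid in the frame of jar_mid between 0.068 and 0.16 m and horizontal distance between cap_mid and jar_mid below 0.03 m and angle between cap_mid's own z axis and vertical below 0.3 rad and contact force between the fingers and cap above 1 N and contact force between cap and jar below 0.05 N and linear speed of each of cap, jar below 0.03 m/s); the arm keeps its last pose, push and grip.
It fails at once if the cap is wound on well past the point where it is free (value of joint thread above 1.85 rad).
It fails at once if the jar is tipped over (angle between jar_mid's own z axis and vertical above 0.5 rad).
It fails at once if a bystander is moved more than 25 mm (distance of any of slice0, slice1, slice2, spatula, cup, bottle, pineapple from where it was at the start of the episode above 0.025 m).
It also fails if it takes over 48 s, if anything falls off the work surface, if the arm or the gripper's body presses on something with over 40 N, if the wrist force passes 120 N, or if a joint passes its speed limit or range.

## Working session

There is one attempt and no reset: what is moved stays moved. The work goes in short steps, Python scripts to look and compute and a tool call to move; the robot and the scene stay as the last step left them, time stands still between calls to the robot, and variables do not carry over. Pictures are saved under pics/ and viewed, at most 10 in all, crops included, and the job is handed in when it is done.

Besides the shell and the picture viewer there is one more tool, called after ">>>" as name(argument=value, ...), one argument or row to a line, values as JSON. send_rows: Moves the arm, as the interface text tells. Its arguments: {"type":"object","properties":{"xyz":{"type":"array"},"dr":{"type":"array"},"jaw":{"type":"number"},"grip_force":{"type":"number"}},"required":["xyz","dr"]}

```bash
ls; mkdir -p pics; python3 - <<'E'
from bench import *
import cv2
for n in ("scene","top"):
    im=get_image(n); cv2.imwrite(f"pics/{n}0.png",im[:,:,::-1]); print(n,calibration(n))
print(get_state())
E
```

```text
pics
scene {'vfov': 52.627090386372814, 'cx': 324.74894583324465, 'cy': 241.11976459064942, 'rvec': array([ 2.15649344,  0.89490028, -0.42034235]), 'tvec': array([-0.43173721, -0.21752834,  1.82423054])}
top {'vfov': 53.40412105715634, 'cx': 319.3699675107874, 'cy': 240.67940218546903, 'rvec': array([ 2.21202616, -1.99761103,  0.21127005]), 'tvec': array([-0.03018152,  0.61599763,  1.14731074])}
{'time': 0.1, 'joint_positions': array([-1.24587835,  0.32172391, -0.07007121,  1.45155524,  0.02259851,
        1.37077696, -0.0569049 ]), 'qd': array([ 0.00037286, -0.00144096,  0.00122576, -0.00408507,  0.00058068,
       -0.00407793,  0.00214848]), 'joint_torque': array([ 2.27121012e-05, -4.92567372e+01, -4.05769022e-01, -3.13399494e+01,
       -6.41850941e-02,  3.94193397e-02,  5.60399837e-05]), 'position': array([0.19870564, 0.61840016, 0.23858583]), 'tool_rot': array([-4.86227769e-01, -3.10356949e+00,  2.62132377e-03]), 'ft_force': array([-0.3580108 , -0.64146428,  0.82477039]), 'torque': array([ 0.00230048, -0.02692355, -0.03178282]), 'grip_force': 0.0, 'grip_width': 0.998630505853183}
```

View pics/scene0.png

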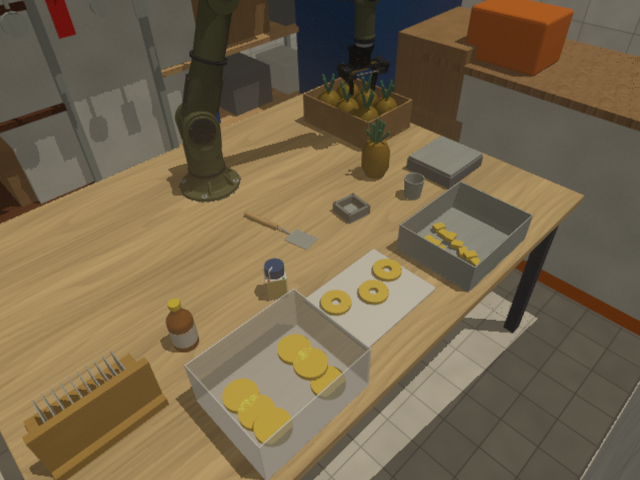

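View pics/top0.png

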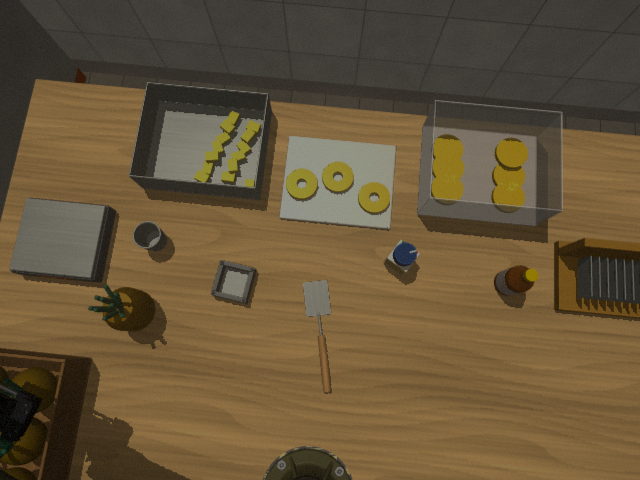

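The scene shows the jar at about (274,280) and the stand at (351,208). In the top view the jar cap is at (404,254), the stand at (234,283), the spatula between them at (317,300), the cup at (150,237) and the pineapple at (128,308).

```bash
cat > h.py <<'E'
import cv2, numpy as np
from scipy.spatial.transform import Rotation as R
from bench import *
def cam(n):
    c=calibration(n); f=240/np.tan(np.radians(c["vfov"]/2))
    K=np.array([[f,0,c["cx"]],[0,f,c["cy"]],[0,0,1]])
    return K,cv2.Rodrigues(np.array(c["rvec"]))[0],np.array(c["tvec"])
def ray(n,p,z):
    K,M,t=cam(n); p=np.atleast_2d(np.asarray(p,float))
    d=(np.linalg.inv(K)@np.c_[p,np.ones(len(p))].T).T@M; o=-M.T@t
    return o+d*((z-o[2])/d[:,2])[:,None]
def pix(n,P):
    K,M,t=cam(n); return cv2.projectPoints(np.atleast_2d(np.asarray(P,float)),cv2.Rodrigues(M)[0],t,K,None)[0][:,0]
def big(m):
    c,_=cv2.findContours(m.astype(np.uint8),cv2.RETR_EXTERNAL,cv2.CHAIN_APPROX_NONE)
    return max(c,key=cv2.contourArea)
E
python3 - <<'E'
from h import *
im=cv2.imread("pics/top0.png"); hsv=cv2.cvtColor(im,cv2.COLOR_BGR2HSV)
w=np.zeros((480,640),bool); w[235:275,380:430]=1
c=big(w&(hsv[...,0]>100)&(hsv[...,0]<130)&(hsv[...,1]>100))
(e,s,a)=cv2.fitEllipse(c); print("cap",e,s,a)
hh=np.hypot
b=ray("top",[e],.11); print("cap top",b, "dist",hh(*b[0,:2]))
w[:]=0; w[255:315,205:265]=1
c=big(w&(hsv[...,1]<75)); r=cv2.minAreaRect(c); print("stand",r)
P=ray("top",cv2.boxPoints(r),.036); print(P.round(4),P.mean(0),np.linalg.norm(np.diff(P,axis=0),axis=1))
for x in np.diff(P,axis=0): print(np.degrees(np.arctan2(x[1],x[0])))
A=cv2.resize(im[230:280,378:428],(400,400),interpolation=cv2.INTER_CUBIC)
B=cv2.resize(im[258:308,210:260],(400,400),interpolation=cv2.INTER_CUBIC)
cv2.imwrite("pics/crop1.png",np.hstack([A,B]))
s=cv2.imread("pics/scene0.png")
E
```

```text
cap (404.4612731933594, 253.37120056152344) (19.42173194885254, 20.945127487182617) 151.6253662109375
cap top [[ 0.59597859 -0.17719235  0.11      ]] dist 0.6217616969368439
stand ((233.1470947265625, 281.41180419921875), (37.83555603027344, 36.62287902832031), 14.03624439239502)
[[0.4545 0.2943 0.036 ]
 [0.5474 0.2851 0.036 ]
 [0.5333 0.1879 0.036 ]
 [0.441  0.1985 0.036 ]] [0.49406572 0.24146434 0.036     ] [0.09334265 0.09824407 0.09292964]
-5.653482355499272
-98.2424787493965
173.41621429742216
```

View pics/crop1.png

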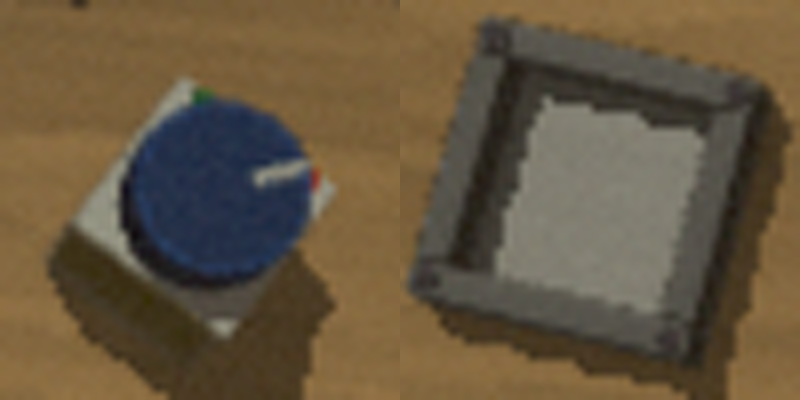

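The crop shows the shoulder corners at (188,78), (75,222), (225,338) and (335,185), the pointer toward the red dot, and the green dot at (203,97). The stand rim is cleanly visible, with outer corners near (485,20), (765,95), (690,360) and (412,290).

```bash
python3 - <<'E'
from h import *
def cr(p,o): return (np.array(p,float)+.5)/8-.5+o
def rep(P):
    d=np.roll(P,-1,0)-P; print(P[:,:2].round(4).tolist(),P.mean(0).round(4),np.linalg.norm(d,axis=1).round(4),(np.degrees(np.arctan2(d[:,1],d[:,0]))%90).round(1))
J=ray("top",cr([(188,78),(75,222),(225,338),(335,185)],[378,230]),.078); rep(J)
S=ray("top",cr([(85,20),(365,95),(290,360),(12,290)],[210,258]),.036); rep(S)
print("cap top", ray("top",cr([(224,188)],[378,230]),.11), "r",)
print("ptr",ray("top",cr([(305,165),(260,182)],[378,230]),.11),"red",ray("top",cr([(317,180)],[378,230]),.078),"green",ray("top",cr([(203,97)],[378,230]),.078))
# scene view cap blob triangulation + expected
s=cv2.imread("pics/scene0.png"); h=cv2.cvtColor(s,cv2.COLOR_BGR2HSV)
w=np.zeros((480,640),bool); w[250:305,255:295]=1
c=big(w&(h[...,0]>100)&(h[...,0]<130)&(h[...,1]>90)); m=cv2.moments(c); print("scene cap bbox",cv2.boundingRect(c), m['m10']/m['m00'],m['m01']/m['m00'])
th=np.linspace(0,6.28,60)
C=np.array([.592,-.180]);Q=np.vstack([np.c_[C[0]+.027*np.cos(th),C[1]+.027*np.sin(th),z+0*th] for z in (.081,.11)])
q=pix("scene",Q); print("pred",q.min(0),q.max(0))
q=pix("top",Q); print("pred top",q.min(0),q.max(0))
A=cv2.resize(s[250:310,250:310],(400,400),interpolation=cv2.INTER_CUBIC)
B=cv2.resize(s[190:230,330:370],(400,400),interpolation=cv2.INTER_CUBIC)
cv2.imwrite("pics/crop2.png",np.hstack([A,B]))
st=get_state(); T=R.from_rotvec(st["tool_rot"]).as_matrix(); print(T.round(3))
E
```

```text
[[0.6374, -0.1716], [0.588, -0.1396], [0.5564, -0.1884], [0.608, -0.2196]] [ 0.5975 -0.1798  0.078 ] [0.0589 0.0582 0.0603 0.0563] [57.1 57.1 58.9 58.4]
[[0.5451, 0.2823], [0.53, 0.1894], [0.4437, 0.2021], [0.4567, 0.2928]] [0.4939 0.2416 0.036 ] [0.0941 0.0873 0.0917 0.089 ] [80.8 81.7 81.9 83.2]
cap top [[ 0.59701235 -0.17980595  0.11      ]] r
ptr [[ 0.60662155 -0.20386522  0.11      ]
 [ 0.59997655 -0.19057237  0.11      ]] red [[ 0.60899642 -0.21386166  0.078     ]] green [[ 0.63182552 -0.17668947  0.078     ]]Traceback (most recent call last):
  File "<stdin>", line 12, in <module>
  File "h.py", line 16, in big
    return max(c,key=cv2.contourArea)
ValueError: max() iterable argument is empty
```

```bash
cat >> h.py <<'E'
def go(x,y,z,psi):
    "shift (mm, tool axes) and turn (rad) to TCP target, tool down, jaw line at psi deg (mod 180)"
    s=get_state(); T=R.from_rotvec(s["tool_rot"]).as_matrix(); p=np.radians(psi)
    Y=np.array([np.cos(p),np.sin(p),0]); 
    if Y@T[:,1]<0: Y=-Y
    Z=np.array([0,0,-1.]); G=np.c_[np.cross(Y,Z),Y,Z]
    print("t",round(s["time"],2),"pos",s["position"].round(4),"yaw",np.degrees(np.arctan2(T[1,1],T[0,1])).round(2),"z",T[:,2].round(4),"F",s["ft_force"].round(1),"w",round(s["grip_width"]*87,1),"j7",s["joint_positions"][6].round(2))
    print("xyz",(T.T@(np.array([x,y,z])-s["position"])*1000).round(1),"dr",R.from_matrix(T.T@G).as_rotvec().round(4))
E
python3 - <<'E'
import bench; print([ (k,getattr(bench,k)) for k in dir(bench) if 'nose' in k.lower() or k.isupper()])
from h import *
print("pineapple base approx",ray("top",[(135,318)],.1),"cup",ray("top",[(150,232)],.07),"bottle",ray("top",[(515,280)],.1))
go(.597,-.18,.30,-17); go(.35,.45,.36,52)
s=cv2.imread("pics/scene0.png")
A=cv2.resize(s[250:310,250:310],(400,400),interpolation=cv2.INTER_CUBIC)
B=cv2.resize(s[190:230,330:370],(400,400),interpolation=cv2.INTER_CUBIC)
cv2.imwrite("pics/crop2.png",np.hstack([A,B]))
E
```

```text
[('nose_length', 0.017)]
pineapple base approx [[0.37654597 0.44939812 0.1       ]] cup [[0.59338566 0.46208129 0.07      ]] bottle [[ 0.55975858 -0.4496463   0.1       ]]
t 0.1 pos [0.1987 0.6184 0.2386] yaw 72.19 z [-4.0e-04 -1.6e-03 -1.0e+00] F [-0.4 -0.6  0.8] w 86.9 j7 -0.06
xyz [-623.4 -638.4  -60.3] dr [-1.2000e-03  1.4000e-03  1.5567e+00]
t 0.1 pos [0.1987 0.6184 0.2386] yaw 72.19 z [-4.0e-04 -1.6e-03 -1.0e+00] F [-0.4 -0.6  0.8] w 86.9 j7 -0.06
xyz [-195.6 -114.3 -121.2] dr [-0.0016  0.0004  0.3524]
```

View pics/crop2.png

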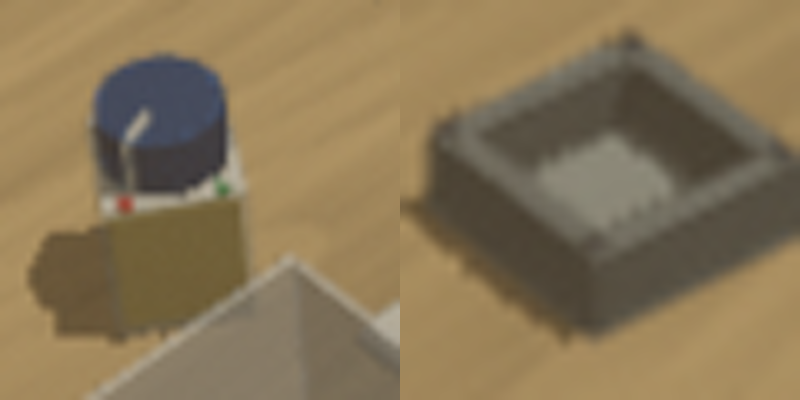

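Scene crop: cap top at crop (160,100), red dot at (125,203), green dot at (222,188); the stand's rim corners are at about (435,130), (630,35), (795,155) and (598,250). I'll cross-check the two views while starting to move. The first move goes up and over, clear of the pineapple.

>>> send_rows(
  xyz=[
    [0,0,-35],
    [0,0,-70],
    [0,0,-105],
    [-20,-20,-120],
    [-50,-40,-120],
    [-80,-60,-120],
    [-110,-75,-120],
    [-140,-90,-120],
    [-165,-105,-120],
    [-195,-115,-120],
  ],
  dr=[
    [0,0,0],
    [0,0,0],
    [0,0,0],
    [0,0,0.05],
    [0,0,0.1],
    [0,0,0.15],
    [0,0,0.2],
    [0,0,0.25],
    [0,0,0.3],
    [0,0,0.35],
  ],
  jaw=87,
  grip_force=45,
)

```text
time: 0.93
position: [0.3494, 0.4481, 0.3596]
tool_rot: [-1.022, -2.97, 0.001]
ft_force: [0.0, 1.0, -0.1]
grip_width: 0.998
grip_force: 0.0
```

```bash
python3 - <<'E'
from h import *
print("cap scene", ray("scene",[(160/6.667+249.6,100/6.667+249.6)],.11))
c=(np.array([(35,130),(230,35),(395,155),(198,250)])+.5)/10-.5+[330,190]
P=ray("scene",c,.036); d=np.roll(P,-1,0)-P; print(P.round(4),P.mean(0),np.linalg.norm(d,axis=1),np.degrees(np.arctan2(d[:,1],d[:,0]))%90)
go(.597,-.18,.30,-17); go(.55,.15,.34,15)
E
```

```text
cap scene [[ 0.59931818 -0.17942027  0.11      ]]
[[0.4489 0.2047 0.036 ]
 [0.459  0.2917 0.036 ]
 [0.5463 0.2803 0.036 ]
 [0.534  0.1957 0.036 ]] [0.49703634 0.24310272 0.036     ] [0.08760373 0.08799723 0.08546665 0.08559766] [83.33009618 82.55890199 81.72277331 83.99031432]
t 0.93 pos [0.3494 0.4481 0.3596] yaw 52.02 z [-8.e-04 -1.e-04 -1.e+00] F [ 0.   1.  -0.1] w 86.8 j7 -0.04
xyz [-581.7 -342.7   59.5] dr [-8.0000e-04 -2.0000e-04  1.2046e+00]
t 0.93 pos [0.3494 0.4481 0.3596] yaw 52.02 z [-8.e-04 -1.e-04 -1.e+00] F [ 0.   1.  -0.1] w 86.8 j7 -0.04
xyz [-341.6 -111.6   19.5] dr [-7.000e-04 -4.000e-04  6.461e-01]
```

The views agree to about 2 mm. Next I travel toward the jar.

>>> send_rows(
  xyz=[
    [-35,-12,2],
    [-70,-24,4],
    [-105,-36,6],
    [-140,-48,8],
    [-175,-60,10],
    [-210,-72,12],
    [-245,-84,14],
    [-280,-95,16],
    [-312,-103,18],
    [-342,-112,20],
  ],
  dr=[
    [0,0,0.06],
    [0,0,0.13],
    [0,0,0.19],
    [0,0,0.26],
    [0,0,0.32],
    [0,0,0.39],
    [0,0,0.45],
    [0,0,0.52],
    [0,0,0.58],
    [0,0,0.64],
  ],
)

```text
time: 1.77
position: [0.5514, 0.1493, 0.3392]
tool_rot: [1.907, 2.496, -0.0]
ft_force: [1.2, -0.0, 0.5]
grip_width: 1.001
grip_force: 0.0
```

```bash
python3 - <<'E'
from h import *
go(.598,-.18,.2,-17)
E
```

```text
t 1.77 pos [0.5514 0.1493 0.3392] yaw 15.24 z [-1.e-04 -2.e-04 -1.e+00] F [ 1.2 -0.   0.5] w 87.1 j7 -0.0
xyz [-330.   -41.6  139.3] dr [-1.000e-04  2.000e-04  5.627e-01]
```

>>> send_rows(
  xyz=[
    [-36,-5,0],
    [-72,-9,10],
    [-108,-14,25],
    [-144,-18,45],
    [-180,-23,65],
    [-216,-27,85],
    [-252,-32,105],
    [-285,-36,120],
    [-312,-40,132],
    [-330,-42,139],
  ],
  dr=[
    [0,0,0.06],
    [0,0,0.12],
    [0,0,0.18],
    [0,0,0.24],
    [0,0,0.3],
    [0,0,0.36],
    [0,0,0.42],
    [0,0,0.47],
    [0,0,0.52],
    [0,0,0.563],
  ],
)

```text
time: 2.6
position: [0.5964, -0.1817, 0.1984]
tool_rot: [-2.527, -1.865, 0.005]
ft_force: [0.1, -0.4, -0.3]
grip_width: 0.999
grip_force: 0.0
```

```bash
python3 - <<'E'
from h import *
go(.598,-.18,.099,-17)
E
```

```text
t 2.6 pos [ 0.5964 -0.1817  0.1984] yaw -17.15 z [-0.0031 -0.0013 -1.    ] F [ 0.1 -0.4 -0.3] w 87.0 j7 0.12
xyz [ 2.3  1.3 99.4] dr [-0.0026  0.0022 -0.0027]
```

>>> send_rows(
  xyz=[
    [1,1,15],
    [2,1,35],
    [2,1,55],
    [2,1,70],
    [2,1,80],
    [2,1,88],
    [2,1,93],
    [2,1,96],
    [2,1,98],
    [2,1,98],
  ],
  dr=[
    [0,0,0],
    [0,0,0],
    [0,0,0],
    [0,0,0],
    [0,0,0],
    [0,0,0],
    [0,0,0],
    [0,0,0],
    [0,0,0],
    [0,0,0],
  ],
)

```text
time: 3.43
position: [0.5999, -0.1763, 0.1028]
tool_rot: [2.522, 1.873, 0.001]
ft_force: [1.0, 0.1, -0.9]
grip_width: 1.0
grip_force: 0.0
```

```bash
python3 - <<'E'
from h import *
go(.598,-.18,.099,-17)
E
```

```text
t 3.43 pos [ 0.5999 -0.1763  0.1028] yaw -16.79 z [ 6.e-04 -0.e+00 -1.e+00] F [ 1.   0.1 -0.9] w 87.0 j7 0.16
xyz [-4.1 -0.7  3.8] dr [ 0.0005 -0.0002  0.0037]
```

>>> send_rows(
  xyz=[
    [-1,0,0],
    [-2,0,0],
    [-3,0,1],
    [-4,-1,2],
    [-4,-1,2],
    [-4,-1,2],
    [-4,-1,2],
    [-4,-1,2],
    [-4,-1,2],
    [-4,-1,2],
  ],
  dr=[
    [0,0,0],
    [0,0,0],
    [0,0,0],
    [0,0,0],
    [0,0,0],
    [0,0,0],
    [0,0,0],
    [0,0,0],
    [0,0,0],
    [0,0,0],
  ],
)

```text
time: 4.27
position: [0.5976, -0.1796, 0.1006]
tool_rot: [2.522, 1.874, 0.0]
ft_force: [0.1, 0.7, 0.1]
grip_width: 1.0
grip_force: 0.0
```

```bash
python3 - <<'E'
from h import *
go(.598,-.18,.099,-17)
im=get_image("top"); cv2.imwrite("pics/top1.png",im[:,:,::-1])
s=get_image("scene")[:,:,::-1]
A=cv2.resize(im[220:290,368:438,::-1],(400,400),interpolation=cv2.INTER_CUBIC)
B=cv2.resize(s[230:310,240:320],(400,400),interpolation=cv2.INTER_CUBIC)
cv2.imwrite("pics/crop3.png",np.hstack([A,B]))
E
```

```text
t 4.27 pos [ 0.5976 -0.1796  0.1006] yaw -16.78 z [ 1.e-04  1.e-04 -1.e+00] F [0.1 0.7 0.1] w 87.0 j7 0.17
xyz [-0.2  0.5  1.6] dr [ 0.0001 -0.0001  0.0039]
```

View pics/crop3.png

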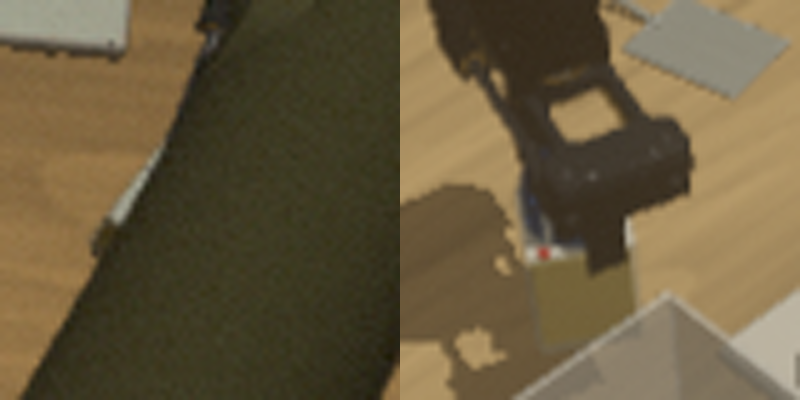

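The crop shows the jaws straddling the cap, with one finger in front of the jar at about (605,240). The top view is blocked by the arm. I'll go down 1 mm and close.

>>> send_rows(
  xyz=[
    [0,0,1],
    [0,0,1],
    [0,0,1],
    [0,0,1],
    [0,0,1],
    [0,0,1],
    [0,0,1],
    [0,0,1],
    [0,0,1],
    [0,0,1],
  ],
  dr=[
    [0,0,0],
    [0,0,0],
    [0,0,0],
    [0,0,0],
    [0,0,0],
    [0,0,0],
    [0,0,0],
    [0,0,0],
    [0,0,0],
    [0,0,0],
  ],
  jaw=45,
  grip_force=45,
)

```text
time: 5.2
position: [0.5976, -0.1797, 0.0996]
tool_rot: [2.522, 1.873, 0.0]
ft_force: [-0.3, 0.6, -0.3]
grip_width: 0.618
grip_force: 45.0
```

```bash
python3 - <<'E'
from h import *
go(.598,-.18,.099,-17)
E
```

```text
t 5.2 pos [ 0.5976 -0.1797  0.0996] yaw -16.79 z [ 1.e-04  0.e+00 -1.e+00] F [-0.3  0.6 -0.3] w 53.7 j7 0.17
xyz [-0.1  0.5  0.6] dr [ 0.0001 -0.      0.0038]
```

Gripped at 53.7 mm, which matches the cap. Lifting.

>>> send_rows(
  xyz=[
    [0,0,-3],
    [0,0,-8],
    [0,0,-17],
    [0,0,-30],
    [0,0,-45],
    [0,0,-60],
    [0,0,-75],
    [0,0,-88],
    [0,0,-96],
    [0,0,-100],
  ],
  dr=[
    [0,0,0],
    [0,0,0],
    [0,0,0],
    [0,0,0],
    [0,0,0],
    [0,0,0],
    [0,0,0],
    [0,0,0],
    [0,0,0],
    [0,0,0],
  ],
)

```text
time: 6.03
position: [0.5982, -0.1801, 0.2016]
tool_rot: [2.521, 1.872, 0.003]
ft_force: [0.3, 0.3, -4.2]
grip_width: 0.617
grip_force: 45.0
```

```bash
python3 - <<'E'
from h import *
go(.4955,.2423,.2,7.5)
E
```

```text
t 6.03 pos [ 0.5982 -0.1801  0.2016] yaw -16.79 z [ 2.7e-03 -2.0e-04 -1.0e+00] F [ 0.3  0.3 -4.2] w 53.7 j7 0.12
xyz [ 374.7 -220.4    1.3] dr [ 0.0027  0.     -0.424 ]
```

The jar is hanging: the wrist reads -4.2 N. I'll carry it over in two calls.

>>> send_rows(
  xyz=[
    [4,-2,0],
    [12,-7,0],
    [25,-15,0],
    [43,-25,0],
    [63,-37,0],
    [85,-50,0],
    [108,-63,0],
    [131,-77,0],
    [154,-91,0],
    [177,-104,0],
  ],
  dr=[
    [0,0,0],
    [0,0,-0.01],
    [0,0,-0.03],
    [0,0,-0.05],
    [0,0,-0.07],
    [0,0,-0.1],
    [0,0,-0.12],
    [0,0,-0.15],
    [0,0,-0.17],
    [0,0,-0.2],
  ],
)

```text
time: 6.87
position: [0.5471, 0.0228, 0.1987]
tool_rot: [-2.317, -2.119, 0.002]
ft_force: [-0.0, 0.5, -4.6]
grip_width: 0.614
grip_force: 45.0
```

```bash
python3 - <<'E'
from h import *
go(.4955,.2423,.2,7.5)
E
```

```text
t 6.87 pos [0.5471 0.0228 0.1987] yaw -5.1 z [-2.1e-03  6.0e-04 -1.0e+00] F [-0.   0.5 -4.6] w 53.5 j7 -0.11
xyz [214.  -70.9  -1.1] dr [-0.0021 -0.0006 -0.2199]
```

>>> send_rows(
  xyz=[
    [28,-9,0],
    [56,-18,0],
    [84,-27,0],
    [112,-37,0],
    [139,-46,0],
    [163,-54,0],
    [183,-61,0],
    [198,-66,0],
    [208,-70,0],
    [212,-71,0],
  ],
  dr=[
    [0,0,-0.03],
    [0,0,-0.06],
    [0,0,-0.09],
    [0,0,-0.12],
    [0,0,-0.15],
    [0,0,-0.17],
    [0,0,-0.19],
    [0,0,-0.2],
    [0,0,-0.21],
    [0,0,-0.215],
  ],
)

```text
time: 7.7
position: [0.497, 0.2393, 0.1992]
tool_rot: [-2.078, -2.356, 0.001]
ft_force: [0.2, -0.5, -3.2]
grip_width: 0.614
grip_force: 45.0
```

>>> send_rows(
  xyz=[
    [0,0,3],
    [0,0,8],
    [0,0,15],
    [0,0,23],
    [0,0,30],
    [0,0,35],
    [0,0,38],
    [0,0,40],
    [0,0,40],
    [0,0,40],
  ],
  dr=[
    [0,0,0],
    [0,0,0],
    [0,0,0],
    [0,0,0],
    [0,0,0],
    [0,0,0],
    [0,0,0],
    [0,0,0],
    [0,0,0],
    [0,0,0],
  ],
)

```text
time: 8.53
position: [0.4982, 0.2375, 0.1597]
tool_rot: [2.082, 2.353, 0.001]
ft_force: [-0.0, -0.0, -3.0]
grip_width: 0.614
grip_force: 45.0
```

```bash
python3 - <<'E'
from h import *
go(.4955,.2423,.16,7.5)
s=get_image("scene")[:,:,::-1]; cv2.imwrite("pics/scene4.png",s); t=get_image("top")[:,:,::-1]; cv2.imwrite("pics/top4.png",t)
A=cv2.resize(s[155:230,315:390],(600,600),interpolation=cv2.INTER_CUBIC)
B=cv2.resize(t[248:318,200:270],(200,200),interpolation=cv2.INTER_CUBIC)
cv2.imwrite("pics/crop4.png",np.hstack([A,np.vstack([B,np.zeros((400,200,3),np.uint8)])]))
E
```

```text
t 8.53 pos [0.4982 0.2375 0.1597] yaw 6.99 z [ 3.e-04  2.e-04 -1.e+00] F [-0. -0. -3.] w 53.5 j7 -0.32
xyz [ 5.1 -2.1 -0.3] dr [ 0.0003 -0.0001 -0.0089]
```

View pics/crop4.png

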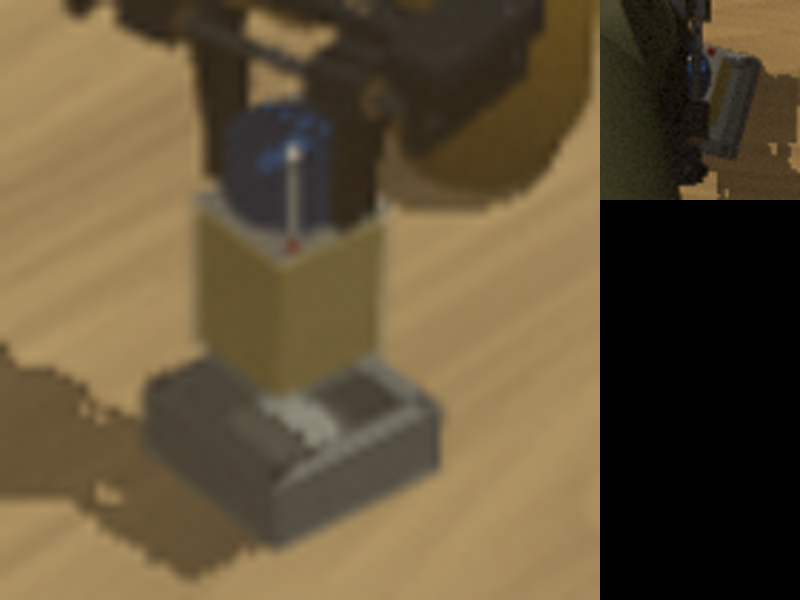

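The jar is above the stand, roughly aligned. In the crop the shoulder corners are at (195,200), (285,262) and (385,207), and the bottom front corner is at (285,395). I'll quantify yaw and position.

```bash
python3 - <<'E'
from h import *
c=lambda p:(np.array(p,float)+.5)/8-.5+[315,155]
def rep(n,p,z):
    P=ray("scene",c(p),z); d=np.diff(P,axis=0); print(n,P[:,:2].round(4).tolist(),np.linalg.norm(d,axis=1).round(4),(np.degrees(np.arctan2(d[:,1],d[:,0]))%90).round(1))
rep("shoulder",[(195,200),(285,262),(385,207)],.138)
rep("jam bottom",[(198,340),(285,395),(378,350)],.062)
rep("stand",[(145,388),(275,490),(440,410)],.036)
rep("inner",[(278,468),(420,405)],.036)
# jar body silhouette yellow
s=cv2.imread("pics/scene4.png"); h=cv2.cvtColor(s,cv2.COLOR_BGR2HSV)[175:206,338:366]; 
# predicted corners for jar centred at TCP, yaw 82.3, and stand
for nm,C,hw,z,yaw in (("jar sh",(.4982,.2375),.031,.138,82),("jar bot",(.4982,.2375),.031,.060,82),("stand",(.4955,.2423),.0465,.036,82.3)):
    a=np.radians(yaw+45+90*np.arange(4)); P=np.c_[C[0]+hw*2**.5*np.cos(a),C[1]+hw*2**.5*np.sin(a),[z]*4]
    print(nm,((pix("scene",P)-[315,155]+.5)*8).round(0).tolist())
E
```

```text
shoulder [[0.4703, 0.2109], [0.5264, 0.2048], [0.5292, 0.2613]] [0.0565 0.0566] [83.8 87.2]
jam bottom [[0.4666, 0.217], [0.5192, 0.2147], [0.5258, 0.2649]] [0.0526 0.0506] [87.6 82.5]
stand [[0.45, 0.2018], [0.5376, 0.1899], [0.5503, 0.2783]] [0.0884 0.0894] [82.3 81.8]
inner [[0.5284, 0.2014], [0.542, 0.275]] [0.0748] [79.6]
jar sh [[301.0, 142.0], [184.0, 193.0], [278.0, 263.0], [397.0, 209.0]]
jar bot [[297.0, 294.0], [183.0, 347.0], [275.0, 418.0], [390.0, 363.0]]
stand [[303.0, 302.0], [135.0, 381.0], [272.0, 488.0], [442.0, 404.0]]
```

>>> send_rows(
  xyz=[
    [1,0,0],
    [2,-1,1],
    [4,-1,5],
    [4,-2,10],
    [4,-2,15],
    [4,-2,19],
    [4,-2,22],
    [4,-2,23],
    [4,-2,23],
    [4,-2,23],
  ],
  dr=[
    [0,0,0],
    [0,0,0],
    [0,0,0],
    [0,0,0],
    [0,0,0],
    [0,0,0],
    [0,0,0],
    [0,0,0],
    [0,0,0],
    [0,0,0],
  ],
)

```text
time: 9.47
position: [0.4957, 0.2411, 0.1366]
tool_rot: [2.082, 2.353, 0.0]
ft_force: [0.3, -0.4, -3.0]
grip_width: 0.614
grip_force: 45.0
```

```bash
python3 - <<'E'
from h import *
go(.4965,.242,.1055,7)
E
```

```text
t 9.47 pos [0.4957 0.2411 0.1366] yaw 6.99 z [ 2.e-04  0.e+00 -1.e+00] F [ 0.3 -0.4 -3. ] w 53.4 j7 -0.32
xyz [ 0.8  0.8 31.1] dr [ 0.0002 -0.     -0.0002]
```

>>> send_rows(
  xyz=[
    [1,1,0],
    [1,1,1],
    [1,1,2],
    [1,1,3],
    [1,1,4],
    [1,1,5],
    [1,1,6],
    [1,1,7],
    [1,1,8],
    [1,1,8],
  ],
  dr=[
    [0,0,0],
    [0,0,0],
    [0,0,0],
    [0,0,0],
    [0,0,0],
    [0,0,0],
    [0,0,0],
    [0,0,0],
    [0,0,0],
    [0,0,0],
  ],
)

```text
time: 10.3
position: [0.4964, 0.2422, 0.1283]
tool_rot: [-2.082, -2.353, 0.0]
ft_force: [0.1, -0.2, -3.1]
grip_width: 0.614
grip_force: 45.0
```

```bash
python3 - <<'E'
from h import *
go(.4965,.242,.1055,7); print(get_state()["torque"])
E
```

```text
t 10.3 pos [0.4964 0.2422 0.1283] yaw 6.99 z [-3.e-04 -1.e-04 -1.e+00] F [ 0.1 -0.2 -3.1] w 53.4 j7 -0.32
xyz [-0.2  0.1 22.8] dr [-0.0003  0.0001 -0.0001]
[-0.09711941  0.06870642 -0.00448472]
```

It is inside the rim (underside about 29 mm, against the 36 mm rim) with no contact force. I'll continue down.

>>> send_rows(
  xyz=[
    [0,0,2],
    [0,0,5],
    [0,0,8],
    [0,0,11],
    [0,0,13],
    [0,0,15],
    [0,0,17],
    [0,0,19],
    [0,0,20],
    [0,0,21],
  ],
  dr=[
    [0,0,0],
    [0,0,0],
    [0,0,0],
    [0,0,0],
    [0,0,0],
    [0,0,0],
    [0,0,0],
    [0,0,0],
    [0,0,0],
    [0,0,0],
  ],
)

```text
time: 11.13
position: [0.4965, 0.2423, 0.1074]
tool_rot: [-2.082, -2.353, 0.0]
ft_force: [-0.1, 0.3, -3.6]
grip_width: 0.618
grip_force: 45.0
```

```bash
python3 - <<'E'
from h import *
go(.4965,.242,.1055,7); print(get_state()["torque"])
E
```

```text
t 11.13 pos [0.4965 0.2423 0.1074] yaw 6.99 z [-0.  0. -1.] F [-0.1  0.3 -3.6] w 53.8 j7 -0.31
xyz [-0.3 -0.   1.9] dr [-0.     -0.     -0.0002]
[-0.12343177  0.06245797  0.01292665]
```

>>> send_rows(
  xyz=[
    [0,0,0.5],
    [0,0,1],
    [0,0,1.5],
    [0,0,2],
    [0,0,2.3],
    [0,0,2.6],
    [0,0,2.8],
    [0,0,2.8],
    [0,0,2.8],
    [0,0,2.8],
  ],
  dr=[
    [0,0,0],
    [0,0,0],
    [0,0,0],
    [0,0,0],
    [0,0,0],
    [0,0,0],
    [0,0,0],
    [0,0,0],
    [0,0,0],
    [0,0,0],
  ],
)

```text
time: 11.97
position: [0.497, 0.2425, 0.1055]
tool_rot: [2.082, 2.353, 0.002]
ft_force: [-0.9, -1.1, 5.5]
grip_width: 0.612
grip_force: 45.0
```

```bash
python3 - <<'E'
from h import *
go(.4965,.242,.1055,7); print(get_state()["torque"])
E
```

```text
t 11.97 pos [0.497  0.2425 0.1055] yaw 6.99 z [ 1.e-03  8.e-04 -1.e+00] F [-0.9 -1.1  5.5] w 53.3 j7 -0.31
xyz [-0.4 -0.5 -0. ] dr [ 0.0011 -0.0006 -0.0002]
[-0.17267706  0.17306401 -0.00287211]
```

Seated on the floor: z matches the predicted 0.1055 and the upward force appears. I'll twist anticlockwise (negative about tool z), first about 40 degrees.

>>> send_rows(
  xyz=[
    [0,0,-0.5],
    [0,0,-0.5],
    [0,0,-0.5],
    [0,0,-0.5],
    [0,0,-0.5],
    [0,0,-0.5],
    [0,0,-0.5],
    [0,0,-0.5],
    [0,0,-0.5],
    [0,0,-0.5],
  ],
  dr=[
    [0,0,0],
    [0,0,-0.05],
    [0,0,-0.12],
    [0,0,-0.2],
    [0,0,-0.28],
    [0,0,-0.36],
    [0,0,-0.44],
    [0,0,-0.52],
    [0,0,-0.6],
    [0,0,-0.68],
  ],
  grip_force=55,
)

```text
time: 12.8
position: [0.4967, 0.2434, 0.1055]
tool_rot: [-1.173, -2.914, -0.003]
ft_force: [0.3, 1.6, 2.8]
grip_width: 0.612
grip_force: 55.0
```

```bash
python3 - <<'E'
from h import *
go(.4965,.242,.1055,90); print(get_state()["torque"])
E
```

```text
t 12.8 pos [0.4967 0.2434 0.1055] yaw 46.14 z [ 8.e-04  2.e-03 -1.e+00] F [0.3 1.6 2.8] w 53.3 j7 0.36
xyz [-0.8 -1.1  0. ] dr [ 0.0022 -0.     -0.7654]
[ 0.37934803 -0.05662273 -0.33431346]
```

The thread torque of about 0.33 N·m shows it is turning. I'll continue another 38 degrees, then look.

>>> send_rows(
  xyz=[
    [0,0,0],
    [0,0,0],
    [0,0,0],
    [0,0,0],
    [0,0,0],
    [0,0,0],
    [0,0,0],
    [0,0,0],
    [0,0,0],
    [0,0,0],
  ],
  dr=[
    [0,0,-0.08],
    [0,0,-0.16],
    [0,0,-0.24],
    [0,0,-0.32],
    [0,0,-0.4],
    [0,0,-0.48],
    [0,0,-0.56],
    [0,0,-0.62],
    [0,0,-0.66],
    [0,0,-0.66],
  ],
)

```text
time: 13.63
position: [0.497, 0.2437, 0.1056]
tool_rot: [0.169, 3.135, 0.004]
ft_force: [0.8, 2.7, 1.5]
grip_width: 0.615
grip_force: 55.0
```

```bash
python3 - <<'E'
from h import *
go(.4965,.242,.1055,90); print(get_state()["torque"])
s=get_image("scene")[:,:,::-1]; t=get_image("top")[:,:,::-1]; cv2.imwrite("pics/scene5.png",s)
A=cv2.resize(s[165:225,320:380],(480,480),interpolation=cv2.INTER_CUBIC)
B=cv2.resize(t[248:318,200:270],(320,480),interpolation=cv2.INTER_CUBIC)
cv2.imwrite("pics/crop5.png",np.hstack([A,B]))
E
```

```text
t 13.63 pos [0.497  0.2437 0.1056] yaw 83.82 z [ 0.0017  0.0025 -1.    ] F [0.8 2.7 1.5] w 53.5 j7 1.0
xyz [ 0.4 -1.7  0.1] dr [ 0.0026  0.0016 -0.1079]
[ 0.75959965 -0.22976113 -0.19051253]
```

View pics/crop5.png

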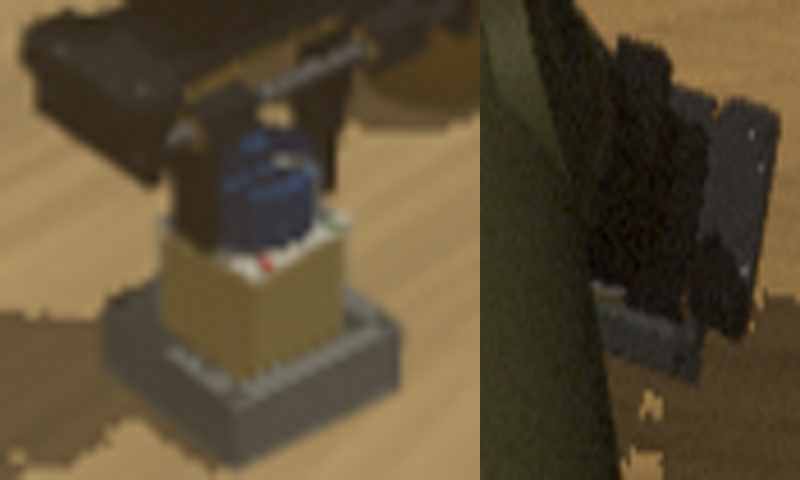

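The jar sits in the well. The pointer now points right, with its tip near crop (315,165). The red dot is at (265,260) and the green dot at (335,222). I'll work out the angles.

```bash
python3 - <<'E'
from h import *
c=lambda p:(np.array(p,float)+.5)/8-.5+[320,165]
C=np.array([.4967,.243])
for n,p,z in (("red",(265,260),.084),("green",(335,222),.084),("ptr tip",(315,165),.116),("ptr in",(278,158),.116)):
    P=ray("scene",c([p]),z)[0]; d=P[:2]-C; print(n,P.round(4),"r",np.hypot(*d).round(4),"ang",np.degrees(np.arctan2(d[1],d[0])).round(1))
E
```

```text
red [0.5189 0.2264 0.084 ] r 0.0277 ang -36.7
green [0.5217 0.2664 0.084 ] r 0.0342 ang 43.1
ptr tip [0.5179 0.2566 0.116 ] r 0.0252 ang 32.8
ptr in [0.5036 0.2497 0.116 ] r 0.0096 ang 44.1
```

The thread estimate is about 68–72°, within the free range of 60–89°. I'll add about 5° toward the green dot and then lift slowly.

>>> send_rows(
  xyz=[
    [0,0,0],
    [0,0,0],
    [0,0,0],
    [0,0,0],
    [0,0,0],
    [0,0,0],
    [0,0,0],
    [0,0,-1],
    [0,0,-3],
    [0,0,-6],
  ],
  dr=[
    [0,0,-0.03],
    [0,0,-0.06],
    [0,0,-0.09],
    [0,0,-0.09],
    [0,0,-0.09],
    [0,0,-0.09],
    [0,0,-0.09],
    [0,0,-0.09],
    [0,0,-0.09],
    [0,0,-0.09],
  ],
)

```text
time: 14.57
position: [0.4955, 0.2411, 0.1098]
tool_rot: [-0.031, -3.139, 0.004]
ft_force: [2.0, 1.4, -6.4]
grip_width: 0.616
grip_force: 55.0
```

```bash
python3 - <<'E'
from h import *
go(.4965,.2425,.17,90); print(get_state()["torque"])
E
```

```text
t 14.57 pos [0.4955 0.2411 0.1098] yaw 88.87 z [-0.0025 -0.0025 -1.    ] F [ 2.   1.4 -6.4] w 53.6 j7 1.09
xyz [ -0.8   1.3 -60.2] dr [-0.0025 -0.0025 -0.0197]
[ 0.48352713 -0.608547   -0.19487714]
```

The downward pull of 6.4 N could be skirt friction or the jar lifting, so I'll hold and look.

>>> send_rows(
  xyz=[
    [0,0,0],
    [0,0,0],
    [0,0,0],
    [0,0,0],
    [0,0,0],
    [0,0,0],
    [0,0,0],
    [0,0,0],
    [0,0,0],
    [0,0,0],
  ],
  dr=[
    [0,0,0],
    [0,0,0],
    [0,0,0],
    [0,0,0],
    [0,0,0],
    [0,0,0],
    [0,0,0],
    [0,0,0],
    [0,0,0],
    [0,0,0],
  ],
)

```text
time: 15.4
position: [0.4966, 0.2423, 0.1114]
tool_rot: [0.029, 3.141, 0.0]
ft_force: [1.2, 1.2, -0.7]
grip_width: 0.617
grip_force: 55.0
```

```bash
python3 - <<'E'
from h import *
go(.4965,.2425,.17,90); print(get_state()["torque"])
s=get_image("scene")[:,:,::-1]; cv2.imwrite("pics/scene6.png",s)
o=cv2.imread("pics/scene5.png")
f=lambda s:cv2.resize(s[165:225,320:370],(400,480),interpolation=cv2.INTER_CUBIC)
cv2.imwrite("pics/crop6.png",np.hstack([f(o),f(s)]))
E
```

```text
t 15.4 pos [0.4966 0.2423 0.1114] yaw 88.93 z [ 3.e-04  1.e-04 -1.e+00] F [ 1.2  1.2 -0.7] w 53.7 j7 1.09
xyz [  0.1   0.2 -58.6] dr [ 0.0001  0.0003 -0.0188]
[ 0.18558607 -0.19566387 -0.03479018]
```

View pics/crop6.png

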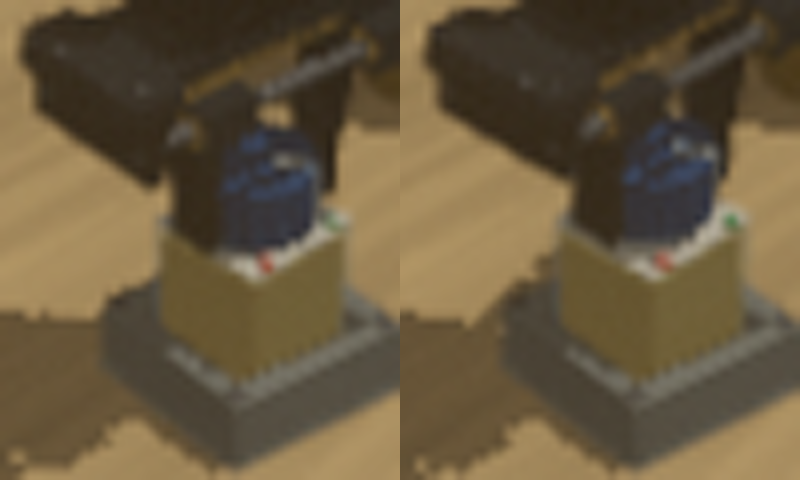

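The jar stayed put (red dot still at the same pixel) while the cap rose about 6 mm, and the force dropped to about the cap's own weight. The thread is free, so I'll lift straight up.

>>> send_rows(
  xyz=[
    [0,0,-3],
    [0,0,-8],
    [0,0,-14],
    [0,0,-21],
    [0,0,-29],
    [0,0,-37],
    [0,0,-45],
    [0,0,-52],
    [0,0,-57],
    [0,0,-59],
  ],
  dr=[
    [0,0,0],
    [0,0,0],
    [0,0,0],
    [0,0,0],
    [0,0,0],
    [0,0,0],
    [0,0,0],
    [0,0,0],
    [0,0,0],
    [0,0,0],
  ],
)

```text
time: 16.28
position: [0.4969, 0.2425, 0.1715]
tool_rot: [0.03, 3.14, 0.001]
ft_force: [1.1, 0.3, -0.6]
grip_width: 0.612
grip_force: 55.0
```

>>> send_rows(
  xyz=[
    [0,0,0],
    [0,0,0],
    [0,0,0],
    [0,0,0],
    [0,0,0],
    [0,0,0],
    [0,0,0],
    [0,0,0],
    [0,0,0],
    [0,0,0],
  ],
  dr=[
    [0,0,0],
    [0,0,0],
    [0,0,0],
    [0,0,0],
    [0,0,0],
    [0,0,0],
    [0,0,0],
    [0,0,0],
    [0,0,0],
    [0,0,0],
  ],
)

```text
time: 17.12
position: [0.4965, 0.2423, 0.1703]
tool_rot: [0.029, 3.141, 0.0]
ft_force: [0.4, -1.2, -0.5]
grip_width: 0.615
grip_force: 55.0
```

```bash
python3 - <<'E'
from h import *
go(.4965,.2425,.17,90)
s=get_image("scene")[:,:,::-1]
cv2.imwrite("pics/crop7.png",cv2.resize(s[145:225,315:380],(455,560),interpolation=cv2.INTER_CUBIC))
E
```

```text
t 17.12 pos [0.4965 0.2423 0.1703] yaw 88.93 z [ 1.e-04  1.e-04 -1.e+00] F [ 0.4 -1.2 -0.5] w 53.5 j7 1.08
xyz [0.  0.2 0.3] dr [ 0.0001  0.0001 -0.0188]
```

View pics/crop7.png

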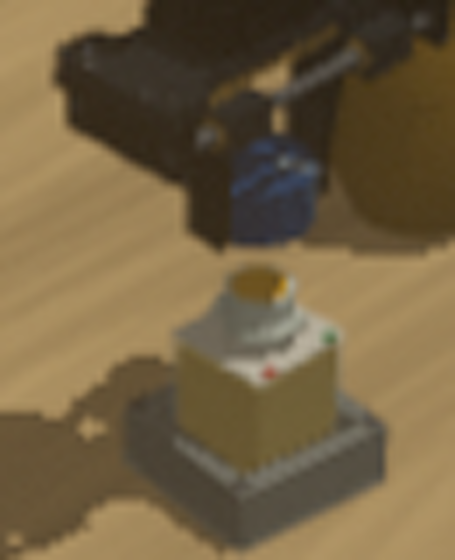

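The cap, at (275,190), is held level well above the open mouth at (260,280), and the jar is upright in the stand. I'll hand in the job.

```bash
python3 -c "
from bench import *
print(close_job())"
```

```text
the job is handed in; nothing more can be done
None
```

The job is handed in (no verdict came back): the jar stands upright on the floor of the stand's well, and the cap was turned about 75–80° by my estimate, lifted off, and is held level about 40 mm above the open mouth.

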